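Lock the bench turntable at its mark with the drop pin

TASK

The dumbbell on the bench turntable is to get new grip tape, so lock the turntable: take the locking pin out of its wooden block, stand it in the turntable's bushing, and push the turntable anticlockwise (seen from above) by its black handle until the pin drops fully home into the hole hidden under the disc. The red mark was put on by hand and shows only roughly where the hole is, so ease the turntable slowly through that stretch, stop as soon as the pin has dropped and the table comes up solid, never force it against the pin, and let go. Do not shift the dumbbell on the turntable, and leave the other things on the bench alone.

Things in the scene. Friction and masses are not known exactly. Their poses are not given: they have to be found in the camera images.
- stand: fixed base of the turntable: blue round plate 332 mm across, 12 mm thick, on the bench. Origin on the turning axis at bench height, z up; red index mark on its -x side. On it lies a steel index plate, hidden under the disc, its top 30 mm above the bench, with one hole: 13.6 mm wide, 18 mm deep, 120 mm from the axis.
- mark (a point): top of the red index mark on the rim of the stand, 163 mm from the turning axis, 16 mm above the bench. It is a rough guide put on by hand: the hidden hole lies within 0.1 rad (12 mm at its radius) of the mark's direction from the axis, to either side, and cannot be seen or measured, only felt.
- turntable: aluminium disc 300 mm across, underside 33 mm, top 45 mm above the bench (rubber mat in the middle 48 mm). Origin on the axis at its underside. Bushing (with a red line) on its -x side, handle on its -y side. Lined up with the mark when its x axis is along the stand's; it starts 0.45 to 1.0 rad clockwise of that. Turns freely, no end stops, 1.1 to 2.3 kg, bearing drag about 0.08 N m.
- bushing (a point): centre of the bushing's mouth on the turntable, 63 mm above the bench and 120 mm from the axis: a 36 mm square steel block, 18 mm proud of the disc, with a 13.6 mm round bore 30 mm long, straight down through block and disc; the index plate passes 3 mm below it
- handle (a point): centre of the top of the black upright handle, 105 mm above the bench, 165 mm from the axis: a plain cylinder 22 mm in diameter, 52 mm tall, on a flat steel spoke 22 mm wide (top 53 mm above the bench) that reaches out from the disc
- pin: loose upright locking pin, 160 g, 77 mm. Origin at the foot, z up. Shaft 12 mm thick, 47 mm long, lowest 4 mm tapered to 8; collar 24 mm wide to 52 mm; red round head 28 mm wide from 52 to 77 mm, to grasp. In the bushing its foot rides on the index plate (z 30 mm); over the hole it drops by its weight until the collar lies on the bushing (foot at z 16 mm); table locked, 2 mm of play.
- pin_block: fixed wooden block 120 x 46 x 55 mm (x, y, z), origin under its centre. The pin hangs by its collar in a 15 mm hole at x = -30 mm, head 60 to 85 mm above the bench. Two T-handle hex keys (blue, 36 mm wide in y, up to 88 mm above the bench) stand at x = +22 and +45 mm. Fingers fit beside the pin head along the block's y axis.
- dumbbell: grey vinyl hexagonal dumbbell, 1 kg, 156 mm long (along its x), heads 55 mm across the flats, lying loose on the rubber mat in the middle of the turntable (top 103 mm above the bench). Origin under its centre. It must ride along undisturbed.
- pushup_handle: aluminium push-up handle, 180 mm wide, 130 mm high, 150 mm deep, on the bench; leave alone
- collar_a: yellow spring collar lying flat, 62 mm across, two grips out to 85 mm, 20 mm high; leave alone
- collar_b: second yellow spring collar, the same; leave alone
- finger_exerciser: orange finger exerciser, 16 mm high, about 85 mm long; leave alone
- tape_roll: roll of grey grip tape lying flat, 90 mm across, 25 mm high; leave alone
- cleaner: blue tin of vinyl cleaner, 70 mm across, 65 mm high, at the right of the bench; leave alone
There are look-alikes about, which are no part of the job. Of the things that look like the dumbbell, the smaller one is meant.

How it is judged:
By the outcome, as a careful person would: the job done as asked, in the order asked, and still so for the second after the job is handed in, with the robot touching nothing.
It also fails if it takes over 69 s, if anything falls off the work surface, if the arm or the gripper's body presses on something with over 40 N, if the wrist force passes 120 N, or if a joint passes its speed limit or range.

ROBOT

A 6-joint arm with a two-finger parallel gripper is mounted at the origin on the work surface. World frame = base frame: x ahead of the robot, y to its left, z up, the work surface at z = 0. Lengths are in m, angles in rad, forces in N, time in s.
With the tool pointing down it reaches from about 0.3 to 0.875 m from the base axis. Payload 6.4 kg.
Tool frame: the origin (TCP) lies at the very end of the fingers, on their centre line; the grasp point (between the pads) lies 19 mm behind it; z points along the fingers, y is the line along which they close (so a half turn about z gives the same grasp; the last joint's range is limited). The gripper opens to 85 mm and grips with 20 to 120 N. Pads are 22 mm wide; open, the fingers measure 114 mm over their backs; the gripper's body (76 mm by 85 mm) begins 54 mm behind the grasp point. The pads swing forward as they close: fully open they stand 13 mm farther back than shut.
Start: joints at [-1.458, 0.181, 1.607, -0, 1.354, -0.206], TCP at [0.18, -0.546, 0.231] pointing down, gripper open.
Joint ranges: [-2.99, 2.99], [-0.89, 2.07], [0.3, 2.58], [-1.14, 4.28], [0, 2.63], [-3.12, 3.12]. Speed limits (rad/s): [2.57, 2.57, 3.01, 3.14, 3.14, 3.14].

INTERFACE

Orientations are given as a unit quaternion [w, x, y, z].
In Python, from bench import ctrl gives the robot as it stands.
- The arm moves only by the tool jog_arm, never from a script. Its argument "series" is a list that holds one entry, the list of rows, each a list of 7 numbers: the shift along the tool's x, y, z in mm, then the turn, a rotation vector about the tool's x, y, z in rad, then the finger opening in mm, from 0 to 85.4. In form: [[[tx, ty, tz, rx, ry, rz, gripper], ...]]. A call has exactly 10 rows; each row shifts and turns the commanded pose from where the row before left it, along the tool's axes as they then stand; what a row does not reach is not made up. A row lasts 1/10 s, in which the tool goes at most 50 mm and 8.59 degrees, less where a joint would pass 70% of its speed; a pose out of reach is approached as far as the arm can. A call with a gripper value outside its range is refused whole. The fingers move at their own pace and stop on an object; the grip force is fixed at half the most. Time passes only in rows, so rows that do not move let the fingers close, or fill a call up. It gives the time, the measured TCP pose, the force, the opening and the grip force at its end, in the units of the state.
- ctrl.get_obs(): the state, without advancing time (a new reading comes with each control period).
- ctrl.camera(name): name is "scene" or "top"; returns a dict with "frame" (384x512x3 uint8, blue, green, red), "z_map" (384x512 float32, m along the optical axis (not along the pixel's ray), 0 where there is no reading), "fx", "fy", "cx", "cy" (pixels), "k1" (the pictures are not rectified: a ray, as slopes to the right and down, at radius r is drawn at 1 + k1 r^2 times it, then the intrinsics apply), "xyz" and "rotation" of the camera in the world. Camera axes: x right, y down, z forward; pixel columns grow to the right and rows downward; lengths in m; the calibration is good to about 2 mm. A picture is of the moment at which its call begins.
- ctrl.hand_in(): hands the job in; it is judged then, once.
The state is a dict: "time_s": time; "q": joint angles; "dq": joint speeds; "joint_efforts": joint torques, N m; "eef_pos": TCP position; "eef_rot": TCP orientation; "wrist_force": force on the tool from outside, world axes, zero at the start; "torque": the same for the moment, N m; "opening": opening from 0.0 (shut) to 1.0 (fully open); "grasp_force": force on a finger pad.
Only numpy, scipy, OpenCV 4.12 (cv2) and the standard library are available. Lean on these libraries where they do the work, as an engineer would, in place of code of your own. Each camera call takes 0.05 s, during which the arm holds its last target. There are 200 camera calls.

## Working session

There is one attempt and no reset: what is moved stays moved. The work goes in short steps, Python scripts to look and compute and a tool call to move; the robot and the scene stay as the last step left them, time stands still between calls to the robot, and variables do not carry over. Pictures are saved under pics/ and viewed, at most 10 in all, crops included, and the job is handed in when it is done.

Besides the shell and the picture viewer there is one more tool, called after "Request:" as name(argument=value, ...) on one line, values as JSON. jog_arm: Moves the arm, as the interface text tells. Its arguments: {"type":"object","properties":{"series":{"type":"array"}},"required":["series"]}

```bash
mkdir -p pics; cat > h.py <<'E'
import numpy as np, cv2
from bench import ctrl
np.set_printoptions(precision=4,suppress=True)
def R(c):
    r=np.array(c["rotation"],float)
    if r.shape==(3,3): return r
    from scipy.spatial.transform import Rotation as Ro
    return Ro.from_quat([r[1],r[2],r[3],r[0]]).as_matrix()
def ray(c,u,v):
    d=np.array([(u-c["cx"])/c["fx"],(v-c["cy"])/c["fy"]]); s=d.copy()
    for _ in range(30): s=d/(1+c["k1"]*(s@s))
    return np.array(c["xyz"]),R(c)@np.array([s[0],s[1],1.])
def at(c,u,v,z=None):
    """z given: intersect the plane; else use depth"""
    o,d=ray(c,u,v)
    t=(z-o[2])/d[2] if z is not None else np.median(c["z_map"][int(v)-1:int(v)+2,int(u)-1:int(u)+2])
    return o+t*d
def proj(c,p):
    q=R(c).T@(np.array(p)-c["xyz"]); s=q[:2]/q[2]; s=s*(1+c["k1"]*(s@s))
    return np.array([c["cx"]+c["fx"]*s[0],c["cy"]+c["fy"]*s[1]])
def tri(c1,p1,c2,p2):
    o1,d1=ray(c1,*p1);o2,d2=ray(c2,*p2)
    A=np.stack([d1,-d2],1);t=np.linalg.lstsq(A,o2-o1,rcond=None)[0]
    a=o1+t[0]*d1;b=o2+t[1]*d2
    return (a+b)/2,np.linalg.norm(a-b)
E
python3 - <<'E'
from h import *
import pickle
cs={n:ctrl.camera(n) for n in("scene","top")}
pickle.dump(cs,open("c0.pkl","wb"))
for n,c in cs.items():
    cv2.imwrite(f"pics/{n}0.png",cv2.resize(c["frame"],(800,600),interpolation=cv2.INTER_CUBIC))
    print(n,{k:c[k] for k in c if k not in("frame","z_map")})
print(ctrl.get_obs())
E
```

```text
scene {'fx': 374.8197463467329, 'fy': 374.8197463467329, 'cx': 253.78901704225586, 'cy': 193.1754362244421, 'k1': 0.013789081231418882, 'xyz': array([ 1.3841, -0.294 ,  0.8654]), 'rotation': array([-0.3438,  0.7122,  0.5537, -0.2608])}
top {'fx': 372.620390577349, 'fy': 372.620390577349, 'cx': 249.96965020347113, 'cy': 194.98420774811984, 'k1': -0.06746916118917032, 'xyz': array([ 0.3328, -0.0161,  1.4453]), 'rotation': array([ 0.035 , -0.7054,  0.7068, -0.0388])}
{'time_s': 0.1, 'q': array([-1.4583,  0.1815,  1.6079, -0.    ,  1.3538, -0.2063]), 'dq': array([ 0.0011, -0.0028, -0.0029,  0.0013, -0.0009,  0.001 ]), 'joint_efforts': array([  0.0006, -44.5877, -35.2236,  -0.0003,   0.0041,   0.    ]), 'eef_pos': array([ 0.1802, -0.5455,  0.2305]), 'eef_rot': array([-0.0008,  0.9873,  0.1587,  0.    ]), 'wrist_force': array([0.1381, 0.3169, 0.1441]), 'torque': array([-0.0072, -0.0906, -0.0341]), 'grasp_force': 0.0, 'opening': 1.0008685807798912}
```

View pics/scene0.png

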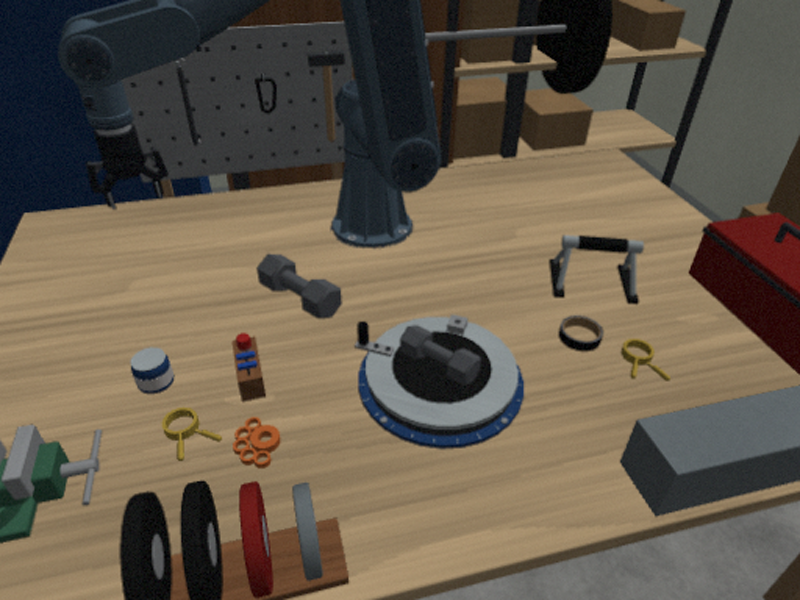

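View pics/top0.png

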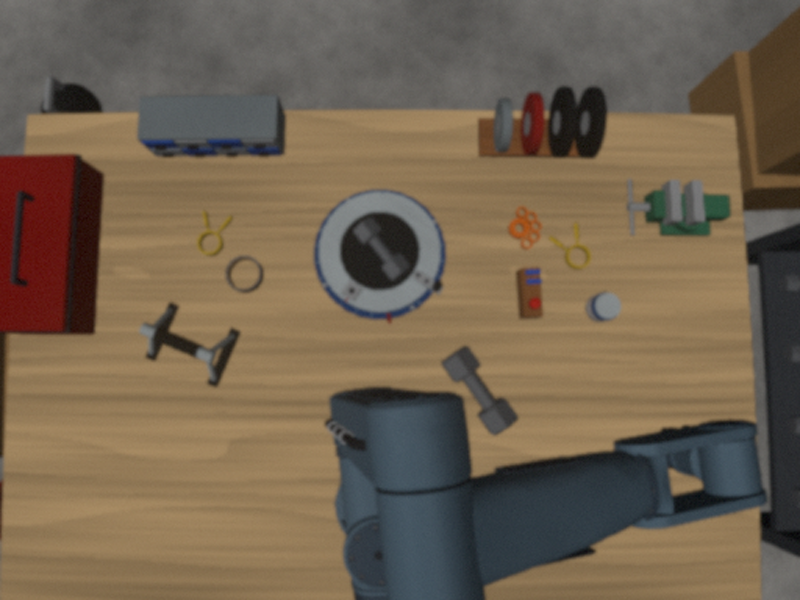

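The pictures show the turntable at top (380,255), with its bushing at (352,291), red mark at (389,318) and black handle at (437,286). The pin block is at (530,293) with its head at (535,303). In the scene view the bushing is at (457,325), the handle at (363,333) and the pin at (243,341). I'll enlarge these next.

```bash
python3 - <<'E'
from h import *
import pickle
cs=pickle.load(open("c0.pkl","rb"))
def crop(n,x,y,w,h,s): return cv2.resize(cs[n]["frame"][y:y+h,x:x+w],None,fx=s,fy=s,interpolation=cv2.INTER_LINEAR)
# 800x600 canvas
im=np.zeros((600,800,3),np.uint8)
im[:400,:400]=crop("top",195,115,100,100,4)
im[:400,400:]=crop("scene",225,190,100,100,4)
im[400:,:200]=crop("top",320,163,50,50,4)
im[400:,200:440]=crop("scene",140,205,60,50,4)
im[400:,440:800]=crop("scene",215,195,60,33,6)[:200,:360] if False else cv2.resize(crop("scene",215,195,60,33,6),(360,200))
cv2.imwrite("pics/z0.png",cv2.convertScaleAbs(im,alpha=1.4))
E
```

```text
(no output)
```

View pics/z0.png

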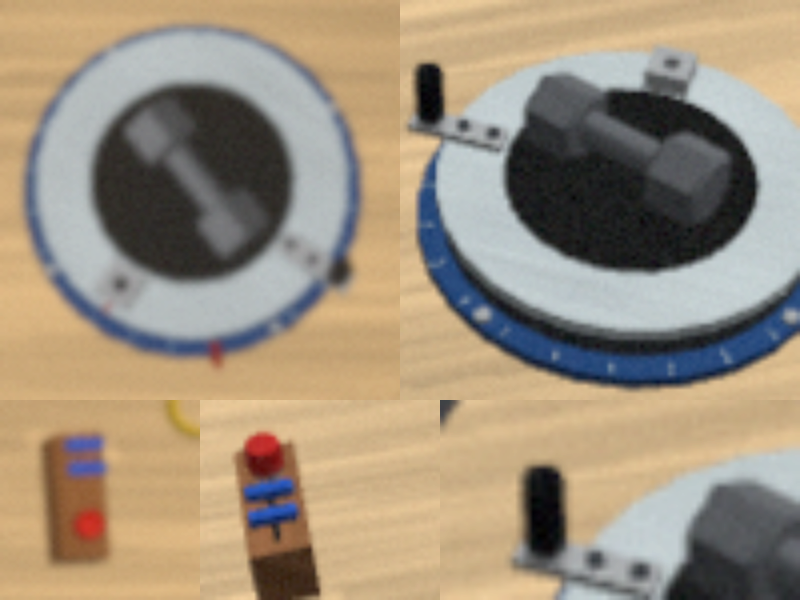

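The enlarged crop shows, in crop pixels:
- Top view: bushing bore (121,284), handle top (341,270), mark tip (216,354), mat centre about (192,183), pin head (89,524).
- Scene view: bore (672,63), handle top (429,68), pin head top (264,438).

```bash
python3 - <<'E'
from h import *
import pickle
cs=pickle.load(open("c0.pkl","rb")); T,S=cs["top"],cs["scene"]
o=lambda x,y,ox,oy,s=4:((x+.5)/s-.5+ox,(y+.5)/s-.5+oy)
tp={"bush":o(121,284,195,115),"handle":o(341,270,195,115),"pin":o(89,124,320,163),"mark":o(216,354,195,115),"mat":o(192,183,195,115),"key1":o(84,44,320,163),"key2":o(86,68,320,163)}
sc={"bush":o(272,63,225,190),"handle":o(29,68,225,190),"pin":o(64,38,140,205),"mat":o(231,178,225,190),"key1":o(73,114,140,205),"key2":o(69,90,140,205)}
zz=dict(bush=.063,handle=.105,pin=.085,mark=.016,mat=.048,key1=.088,key2=.088)
P={}
for k in tp:
    P[k]=at(T,*tp[k],zz[k]); print(k,"plane",P[k],end=" ")
    if k in sc: print("tri",*tri(T,tp[k],S,sc[k]),"scene plane",at(S,*sc[k],zz[k]),end="")
    print()
# disc centre by rim fit: bright disc pixels at depth height
Z=[]
for n,c in cs.items():
    m=cv2.inRange(c["frame"],(120,120,120),(255,255,255)); 
    v,u=np.nonzero(c["z_map"]>0)
    g=np.array([at(c,a,b) for a,b in zip(u,v)] ) if 0 else None
# red centroids
for n,c in cs.items():
    f=c["frame"].astype(int); m=((f[...,2]>110)&(f[...,1]<70)&(f[...,0]<70)).astype(np.uint8)
    k,_,st,ce=cv2.connectedComponentsWithStats(m)
    print(n,[(st[i,4],ce[i]) for i in range(1,k) if 1<st[i,4]<120])
c=P["mat"]
for k in("bush","handle","mark"):
    d=P[k]-c; print(k,np.hypot(*d[:2]),np.arctan2(d[1],d[0]))
print("depth pin",at(T,*tp["pin"]),at(S,*sc["pin"]),"handle",at(T,*tp["handle"]))
E
```

```text
bush plane [0.513  0.0701 0.063 ] tri [0.5133 0.0707 0.0619] 0.0011844077406213363 scene plane [0.5147 0.0708 0.063 ]
handle plane [ 0.5201 -0.1322  0.105 ] tri [ 0.5201 -0.1325  0.1045] 0.0005138399282385991 scene plane [ 0.5205 -0.1329  0.105 ]
pin plane [ 0.4798 -0.3629  0.085 ] tri [ 0.4794 -0.3632  0.0879] 0.0018335157082729411 scene plane [ 0.4758 -0.3643  0.085 ]
mark plane [ 0.4511 -0.0187  0.016 ] 
mat plane [0.6119 0.0039 0.048 ] tri [0.6132 0.0044 0.0421] 0.0008449463757968585 scene plane [0.6188 0.0027 0.048 ]
key1 plane [ 0.5541 -0.3597  0.088 ] tri [ 0.5554 -0.3624  0.0792] 0.0010116944500417496 scene plane [ 0.5645 -0.3621  0.088 ]
key2 plane [ 0.5316 -0.3609  0.088 ] tri [ 0.5324 -0.3632  0.0822] 0.0016987121321417596 scene plane [ 0.5384 -0.3635  0.088 ]
scene [(np.int32(34), array([155.1471, 215.8529])), (np.int32(2), array([160.5, 268. ])), (np.int32(2), array([159. , 270.5])), (np.int32(6), array([153.    , 275.6667])), (np.int32(4), array([161.25, 275.  ])), (np.int32(2), array([167.5, 276. ])), (np.int32(2), array([172.5, 276.5])), (np.int32(7), array([177.4286,
[... 244 characters left out ...]
p.int32(3), array([171.6667, 295.    ])), (np.int32(2), array([164.5, 308.5])), (np.int32(2), array([161.5, 323.5])), (np.int32(5), array([155.8, 326.6])), (np.int32(3), array([159.3333, 327.3333])), (np.int32(2), array([163. , 326.5])), (np.int32(2), array([162. , 332.5]))]
top [(np.int32(6), array([347.1667,  73.5   ])), (np.int32(7), array([31., 99.])), (np.int32(2), array([36.5, 99. ])), (np.int32(3), array([40., 99.])), (np.int32(49), array([342.1633, 193.4286]))]
bush 0.1189424895325792 2.551622953509049
handle 0.16419224498127213 -2.1640650014718106
mark 0.1623349838179739 -3.001825441463102
depth pin [ 0.4798 -0.3629  0.0853] [ 0.4746 -0.3644  0.084 ] handle [ 0.5202 -0.1323  0.1043]
```

Request:
jog_arm(series=[[[0,0,0,0,0,0.142,85],[0,0,0,0,0,0.142,85],[38,-21.5,10,0,0,0,85],[38,-21.5,10,0,0,0,85],[38,-21.5,10,0,0,0,85],[38,-21.5,10,0,0,0,85],[38,-21.5,10,0,0,0,85],[38,-21.5,10,0,0,0,85],[38,-21.5,10,0,0,0,85],[39,-21.5,10,0,0,0,85]]])

```text
time_s: 1.1
eef_pos: [0.4802, -0.3622, 0.1505]
eef_rot: [-0.0, 1.0, 0.017, -0.0]
wrist_force: [-0.1, -0.9, -0.2]
opening: 0.994
grasp_force: 0.0
```

Request:
jog_arm(series=[[[-1,1,15,0,0,0,85],[0,0,15,0,0,0,85],[0,0,15,0,0,0,85],[0,0,14,0,0,0,85],[0,0,12,0,0,0,85],[0,0,10,0,0,0,85],[0,0,7,0,0,0,85],[0,0,3.5,0,0,0,85],[0,0,0,0,0,0,45],[0,0,0,0,0,0,25]]])

```text
time_s: 2.1
eef_pos: [0.4784, -0.3649, 0.0603]
eef_rot: [0.0, 1.0, 0.017, 0.0]
wrist_force: [0.9, 0.0, 0.7]
opening: 0.686
grasp_force: 0.0
```

Request:
jog_arm(series=[[[0,0,0,0,0,0,10],[0,0,0,0,0,0,10],[0,0,0,0,0,0,10],[0,0,0,0,0,0,10],[0,0,-4,0,0,0,10],[0,0,-10,0,0,0,10],[0,0,-20,0,0,0,10],[0,0,-25,0,0,0,10],[0,0,-30,0,0,0,10],[0,0,-30,0,0,0,10]]])

```text
time_s: 3.1
eef_pos: [0.4775, -0.3637, 0.1792]
eef_rot: [-0.001, 1.0, 0.017, -0.001]
wrist_force: [0.6, -0.3, -1.7]
opening: 0.306
grasp_force: 60.7
```

Request:
jog_arm(series=[[[3,-20,-5,0,0,0,10],[5,-40,-5,0,0,0,10],[6,-49,0,0,0,0,10],[6,-49,0,0,0,0,10],[6,-49,0,0,0,0,10],[6,-49,0,0,0,0,10],[6,-49,0,0,0,0,10],[6,-49,0,0,0,0,10],[4,-45,0,0,0,0,10],[3,-33,0,0,0,0,10]]])

```text
time_s: 4.1
eef_pos: [0.5119, 0.0728, 0.1874]
eef_rot: [-0.001, 1.0, 0.018, -0.001]
wrist_force: [0.3, -0.7, -1.3]
opening: 0.305
grasp_force: 60.7
```

Request:
jog_arm(series=[[[0,0,8,0,0,0,10],[0,0,10,0,0,0,10],[0,0,10,0,0,0,10],[0,0,10,0,0,0,10],[0,0,10,0,0,0,10],[0,0,5,0,0,0,10],[0,0,2,0,0,0,10],[0,0,0,0,0,0,10],[0,0,0,0,0,0,10],[0,0,0,0,0,0,10]]])

```text
time_s: 5.1
eef_pos: [0.5145, 0.0689, 0.1343]
eef_rot: [0.0, 1.0, 0.017, 0.001]
wrist_force: [0.1, 1.0, -1.0]
opening: 0.307
grasp_force: 60.8
```

```bash
python3 - <<'E'
from h import *
import pickle
cs={n:ctrl.camera(n) for n in("scene","top")}
pickle.dump(cs,open("c1.pkl","wb"))
p=ctrl.get_obs(); print(p["eef_pos"],p["eef_rot"],p["wrist_force"])
def crop(n,x,y,w,h,s): return cv2.resize(cs[n]["frame"][y:y+h,x:x+w],None,fx=s,fy=s,interpolation=cv2.INTER_LINEAR)
im=np.hstack([crop("scene",265,170,50,50,8),crop("top",195,140,50,50,8)])
cv2.imwrite("pics/z1.png",cv2.convertScaleAbs(im,alpha=1.6))
E
```

```text
[0.5143 0.069  0.1342] [0.     0.9998 0.0174 0.0004] [-0.3805  0.1871 -1.8966]
```

View pics/z1.png

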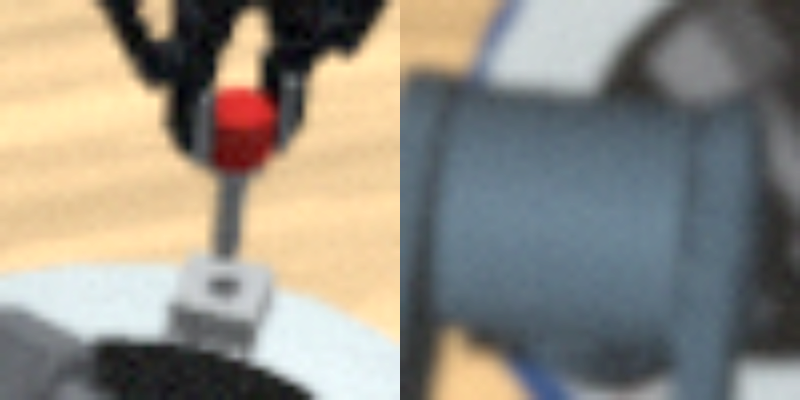

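```bash
python3 - <<'E'
from h import *
import pickle
cs=pickle.load(open("c1.pkl","rb")); S=cs["scene"]; S0=pickle.load(open("c0.pkl","rb"))["scene"]
L=lambda p:((p-[265,170]+.5)*8-.5)
t=np.array([.5143,.069,.1342])
for n,z in(("headtop",.026),("headbot",.001),("shafttop",-.004),("foot",-.051)): print(n,L(proj(S,t+[0,0,z])))
for dx,dy in((.002,0),(0,.002)): print(L(proj(S,t+[dx,dy,-.051]))-L(proj(S,t+[0,0,-.051])))
print("bore",L(proj(S,[.5133,.0707,.063])),L(proj(S,[.5147,.0708,.063])))
# shaft centre columns by darkness, red centroid
f=S["frame"].astype(float)
g=f[...,2]
for r in range(193,203): 
    w=np.clip(g[r,288:300].max()-g[r,288:300]-20,0,None); print(r,(w@np.arange(288,300))/w.sum(),g[r,286:302].astype(int))
for r in range(202,210): print(r,g[r,286:302].astype(int))
m=(f[...,2]>100)&(f[...,1]<70); m[:170]=0;m[200:]=0;m[:,:285]=0;m[:,310:]=0
v,u=np.nonzero(m);print("red",u.mean(),v.mean(),"exp",proj(S,t+[0,0,.0135]))
E
```

```text
headtop [238.3745  97.7177]
headbot [233.4883 148.1634]
shafttop [232.5268 158.0925]
foot [223.7358 248.9249]
[1.6211 3.0784]
[ 4.6639 -0.7604]
bore [223.2133 284.4334] [224.5654 286.5556]
193 293.5690376569038 [144 144 145 148 143 139  90  55  52  80 133 148 147 149 152 150]
194 293.40416666666664 [145 146 147 147 146 131  81  50  54  95 140 150 150 149 151 152]
195 293.28688524590166 [146 146 150 151 148 131  84  54  58 109 146 153 154 156 157 159]
196 293.1135531135531 [148 148 152 150 151 129  80  54  61 123 157 162 163 164 162 164]
197 293.0257352941176 [155 158 159 158 163 127  71  56  60 129 158 162 161 163 164 166]
198 292.9522058823529 [163 164 163 163 161 122  73  57  62 134 162 164 162 162 161 158]
199 292.8537414965986 [165 163 164 164 161 113  64  51  63 135 158 157 156 157 154 155]
200 292.7818930041152 [159 158 156 155 155 113  67  53  72 137 151 154 153 157 154 153]
201 292.65700483091786 [152 153 145 141 141 113  67  53  96 143 154 151 153 154 150 152]
202 292.17687074829934 [150 152 137 127 124 109  91  87 113 138 145 146 147 153 154 155]
202 [150 152 137 127 124 109  91  87 113 138 145 146 147 153 154 155]
203 [144 141 128 125 126 126 124 121 121 123 129 130 134 150 153 157]
204 [142 131 126 124 123 110 102  99 109 121 126 126 122 136 148 151]
205 [141 128 128 125 117  77  56  58  76 116 124 126 116 136 150 151]
206 [137 126 126 127 119  89  73  73  89 120 127 124 107 132 145 146]
207 [122 112 117 126 125 119 108 102 119 124 129 115 103 133 144 144]
208 [ 88  78  90 106 109 114 121 121 125 126 126 103 108 134 142 146]
209 [ 86  59  58  56  65  72  91  95 105 111 118 100 123 142 144 146]
red 294.93333333333334 183.3 exp [294.0518 184.9511]
```

```bash
python3 - <<'E'
from h import *
import pickle
for f in("c0.pkl","c1.pkl"):
    S=pickle.load(open(f,"rb"))["scene"]; fr=S["frame"].astype(int)
    m=(fr[...,2]>60)&(fr[...,1]<45)&(fr[...,0]<45); m[:165]=0;m[225:]=0;m[:,:140]=0;m[:,310:]=0
    if f=="c1.pkl": m[:,:285]=0; m[195:]=0
    else: m[:,175:]=0
    v,u=np.nonzero(m)
    P=np.array([at_ for at_ in [ (lambda o,d,z:o+z*d)(*ray(S,a,b),S["z_map"][b,a]) for a,b in zip(u,v)]])
    print(f,len(P),P.min(0),P.max(0),P.mean(0))
    top=P[P[:,2]>np.percentile(P[:,2],95)-.004]; print("top pts",len(top),top.mean(0),np.ptp(top,axis=0))
S=pickle.load(open("c1.pkl","rb"))["scene"]
for r in range(190,208): print(r,(lambda o,d,z:o+z*d)(*ray(S,293,r),S["z_map"][r,293]))
E
```

```text
c0.pkl 80 [ 0.4614 -0.3798  0.0538] [ 0.4989 -0.3539  0.0887] [ 0.4888 -0.3662  0.0781]
top pts 33 [ 0.4858 -0.367   0.0851] [0.0259 0.021  0.0059]
c1.pkl 60 [ 0.5073 -0.294   0.1368] [1.3841 0.0806 0.8654] [0.5398 0.0624 0.1651]
top pts 29 [0.5515 0.0566 0.1827] [0.8725 0.3745 0.7089]
190 [0.5299 0.0606 0.1411]
191 [0.5312 0.0604 0.1382]
192 [0.5277 0.0621 0.1311]
193 [0.5239 0.0641 0.1237]
194 [0.5249 0.064  0.1204]
195 [0.5223 0.0654 0.1141]
196 [0.5226 0.0656 0.1101]
197 [0.5253 0.0648 0.1083]
198 [0.522  0.0665 0.1012]
199 [0.5249 0.0656 0.0996]
200 [0.5215 0.0674 0.0923]
201 [0.5254 0.0661 0.0915]
202 [0.524  0.067  0.0859]
203 [0.506  0.0749 0.0653]
204 [0.5088 0.0741 0.0634]
205 [0.5103 0.0738 0.0604]
206 [0.5103 0.0742 0.0559]
207 [0.5209 0.07   0.0614]
```

Request:
jog_arm(series=[[[-3.4,-2.6,0,0,0,0,10],[0,0,4,0,0,0,10],[0,0,4,0,0,0,10],[0,0,4,0,0,0,10],[0,0,2,0,0,0,10],[0,0,1,0,0,0,10],[0,0,0,0,0,0,10],[0,0,0,0,0,0,10],[0,0,0,0,0,0,10],[0,0,0,0,0,0,10]]])

```text
time_s: 6.2
eef_pos: [0.5107, 0.0714, 0.119]
eef_rot: [0.0, 1.0, 0.017, 0.0]
wrist_force: [-0.1, 0.2, -1.4]
opening: 0.306
grasp_force: 60.8
```

```bash
python3 - <<'E'
from h import *
S=ctrl.camera("scene"); print(ctrl.get_obs()["eef_pos"])
im=cv2.resize(S["frame"][180:220,268:318],None,fx=12,fy=12,interpolation=cv2.INTER_CUBIC)
cv2.imwrite("pics/z2.png",cv2.convertScaleAbs(im,alpha=1.6))
E
```

```text
[0.5106 0.0714 0.1189]
```

View pics/z2.png

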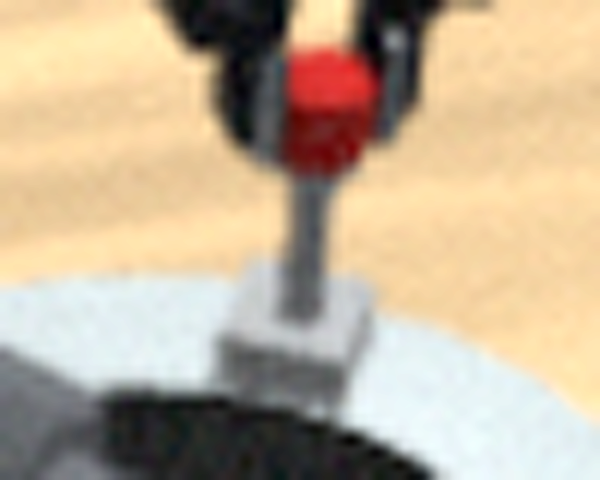

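The foot hangs at (300,320) and the bore is at about (301,308), so they are nearly in line. I'll go down gently and feel for contact.

Request:
jog_arm(series=[[[0,0,1,0,0,0,10],[0,0,1,0,0,0,10],[0,0,1,0,0,0,10],[0,0,1,0,0,0,10],[0,0,1,0,0,0,10],[0,0,1,0,0,0,10],[0,0,1,0,0,0,10],[0,0,0,0,0,0,10],[0,0,0,0,0,0,10],[0,0,0,0,0,0,10]]])

```text
time_s: 7.25
eef_pos: [0.5106, 0.0714, 0.1118]
eef_rot: [0.0, 1.0, 0.017, 0.0]
wrist_force: [0.8, 0.6, -0.9]
opening: 0.306
grasp_force: 60.8
```

```bash
python3 - <<'E'
from h import *
S=ctrl.camera("scene"); o=ctrl.get_obs(); print(o["eef_pos"],o["wrist_force"],o["torque"])
z=lambda u,r:(lambda o,d,z:o+z*d)(*ray(S,u,r),S["z_map"][r,u])
for r in range(194,212): print(r,z(293,r),S["frame"][r,286:302,2])
E
```

```text
[0.5106 0.0714 0.1118] [-0.4131 -0.0596 -1.0336] [-0.0516 -0.0677  0.0427]
194 [0.5258 0.0636 0.1212] [146 114  76  58  48  51  58  62  68  64  70  86 113 143 152 149]
195 [0.5295 0.0624 0.1203] [146 144 124 103  80  61  65  64  65  68  69 105 147 158 158 158]
196 [0.5261 0.0641 0.1132] [148 149 149 150 134  91  69  65  64  74  79 135 159 164 166 164]
197 [0.5286 0.0634 0.1112] [159 157 161 158 162 129  76  55  57  93 120 157 167 164 163 162]
198 [0.5208 0.067  0.1002] [162 165 164 166 162 137  83  55  60 113 157 165 161 162 158 159]
199 [0.5183 0.0684 0.0937] [165 164 165 165 166 125  72  57  57 127 154 158 156 158 156 154]
200 [0.5186 0.0686 0.0896] [162 161 158 156 154 118  70  58  61 124 151 153 155 156 156 153]
201 [0.5213 0.0678 0.0878] [154 153 148 140 139 101  60  59  61 127 151 152 156 154 155 151]
202 [0.5192 0.069  0.0816] [150 151 136 127 126  88  60  60  63 129 146 146 148 151 153 155]
203 [0.5185 0.0697 0.0766] [145 139 131 126 124  90  63  55  71 114 130 127 139 146 154 158]
204 [0.5204 0.0692 0.074 ] [141 134 128 124 120  87  59  59  76 116 124 126 121 136 151 152]
205 [0.5208 0.0694 0.07  ] [141 130 125 126 120  77  56  53  74 117 130 126 116 139 152 151]
206 [0.522  0.0692 0.0668] [136 126 127 125 117  89  76  70  91 121 126 125 104 129 147 150]
207 [0.5221 0.0696 0.0624] [123 119 120 125 126 120 105 100 121 125 127 117 102 131 142 142]
208 [0.5283 0.0673 0.0639] [ 90  80  92 105 112 112 117 123 122 123 128 105 105 133 144 142]
209 [0.531  0.0665 0.062 ] [ 85  61  59  60  66  70  89  93 108 114 118 101 123 139 143 142]
210 [0.5337 0.0657 0.0602] [ 83  54  60  59  60  61  58  56  67  72  83 107 135 145 144 147]
211 [0.5336 0.0661 0.0556] [ 84  70  61  60  58  58  59  59  61  59  68 123 138 144 143 144]
```

Request:
jog_arm(series=[[[0,0,1,0,0,0,10],[0,0,1,0,0,0,10],[0,0,1,0,0,0,10],[0,0,1,0,0,0,10],[0,0,1,0,0,0,10],[0,0,1,0,0,0,10],[0,0,1,0,0,0,10],[0,0,1,0,0,0,10],[0,0,0,0,0,0,10],[0,0,0,0,0,0,10]]])

```text
time_s: 8.3
eef_pos: [0.5106, 0.0714, 0.1037]
eef_rot: [0.0, 1.0, 0.017, -0.0]
wrist_force: [1.4, -2.7, -2.4]
opening: 0.308
grasp_force: 60.8
```

Request:
jog_arm(series=[[[0,0,2,0,0,0,10],[0,0,2,0,0,0,10],[0,0,2,0,0,0,10],[0,0,2,0,0,0,10],[0,0,2,0,0,0,10],[0,0,2,0,0,0,10],[0,0,1,0,0,0,10],[0,0,0,0,0,0,10],[0,0,0,0,0,0,10],[0,0,0,0,0,0,10]]])

```text
time_s: 9.3
eef_pos: [0.5104, 0.0714, 0.0906]
eef_rot: [0.0, 1.0, 0.017, -0.0]
wrist_force: [1.8, -2.6, -3.5]
opening: 0.304
grasp_force: 60.7
```

Request:
jog_arm(series=[[[0,0,3,0,0,0,10],[0,0,2,0,0,0,10],[0,0,0,0,0,0,10],[0,0,0,0,0,0,50],[0,0,0,0,0,0,85],[0,0,0,0,0,0,85],[0,0,0,0,0,0,85],[0,0,-20,0,0,0,85],[0,0,-40,0,0,0,85],[0,0,-40,0,0,0,85]]])

```text
time_s: 10.3
eef_pos: [0.5096, 0.0716, 0.1862]
eef_rot: [-0.0, 1.0, 0.017, -0.001]
wrist_force: [1.7, -1.3, -0.1]
opening: 0.997
grasp_force: 0.0
```

```bash
python3 - <<'E'
from h import *
import pickle
S=ctrl.camera("scene");T=ctrl.camera("top"); o=ctrl.get_obs(); print(o["eef_pos"],o["opening"])
pickle.dump(dict(scene=S,top=T),open("c2.pkl","wb"))
im=np.hstack([cv2.resize(S["frame"][170:270,225:325],None,fx=4,fy=4),cv2.resize(T["frame"][115:215,195:295],None,fx=4,fy=4)])
cv2.imwrite("pics/z3.png",cv2.convertScaleAbs(im,alpha=1.5))
E
```

```text
[0.5144 0.0713 0.192 ] 0.996078573424229
```

View pics/z3.png

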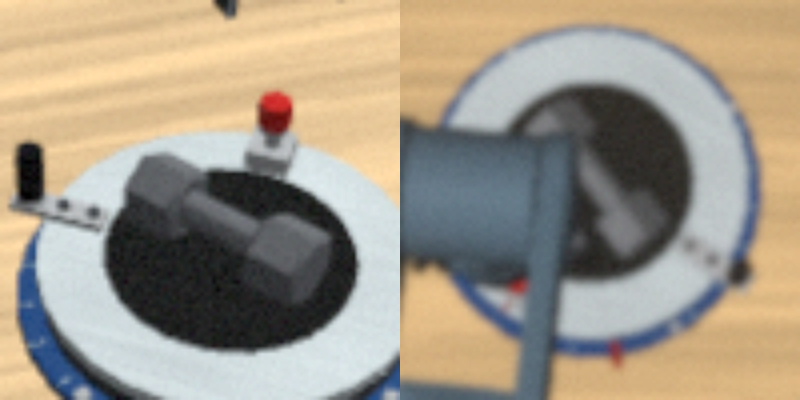

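The pin stands in the bushing with its head at (275,112) and its collar above the block, riding on the plate. The handle, at (740,272) in the top view, and the dumbbell have not moved. Next I'll go to the handle.

Request:
jog_arm(series=[[[0,30,0,0,0,0,85],[0,45,0,0,0,0,85],[0,48,0,0,0,0,85],[-1,45,0,0,0,0,85],[0,36,0,0,0,0,85],[0,0,0,0,0,-0.134,85],[0,0,0,0,0,-0.134,85],[0,0,0,0,0,-0.134,85],[0,0,0,0,0,-0.134,85],[0,0,0,0,0,-0.134,85]]])

```text
time_s: 11.4
eef_pos: [0.5163, -0.1324, 0.1852]
eef_rot: [-0.0, 0.938, 0.348, -0.0]
wrist_force: [-0.1, 0.3, -0.3]
opening: 0.994
grasp_force: 0.0
```

Request:
jog_arm(series=[[[0,0,0,0,0,-0.134,85],[0,0,0,0,0,-0.134,85],[0,0,0,0,0,0,85],[0,0,0,0,0,0,85],[0,0,10,0,0,0,85],[0,0,10,0,0,0,85],[0,0,10,0,0,0,85],[0,0,10,0,0,0,85],[0,0,10,0,0,0,85],[0,0,0,0,0,0,85]]])

```text
time_s: 12.4
eef_pos: [0.5154, -0.1319, 0.1337]
eef_rot: [-0.001, 0.884, 0.467, -0.001]
wrist_force: [0.1, -0.0, -0.6]
opening: 0.994
grasp_force: 0.0
```

Request:
jog_arm(series=[[[2,4,0,0,0,0,85],[0,0,10,0,0,0,85],[0,0,12,0,0,0,85],[0,0,12,0,0,0,85],[0,0,12,0,0,0,85],[0,0,10,0,0,0,85],[0,0,8,0,0,0,50],[0,0,3,0,0,0,50],[0,0,0,0,0,0,50],[0,0,0,0,0,0,50]]])

```text
time_s: 13.4
eef_pos: [0.5214, -0.1333, 0.0691]
eef_rot: [0.0, 0.884, 0.467, 0.0]
wrist_force: [-1.0, 0.6, -0.1]
opening: 0.585
grasp_force: 0.0
```

```bash
python3 - <<'E'
from h import *
S=ctrl.camera("scene");T=ctrl.camera("top"); o=ctrl.get_obs(); print(o["eef_pos"],o["opening"],o["wrist_force"])
im=np.hstack([cv2.resize(S["frame"][170:270,205:305],None,fx=4,fy=4),cv2.resize(T["frame"][115:215,195:295],None,fx=4,fy=4)])
cv2.imwrite("pics/z4.png",cv2.convertScaleAbs(im,alpha=1.7))
E
```

```text
[ 0.5216 -0.1333  0.0694] 0.585659813236274 [-0.2517  0.6211  0.107 ]
```

View pics/z4.png

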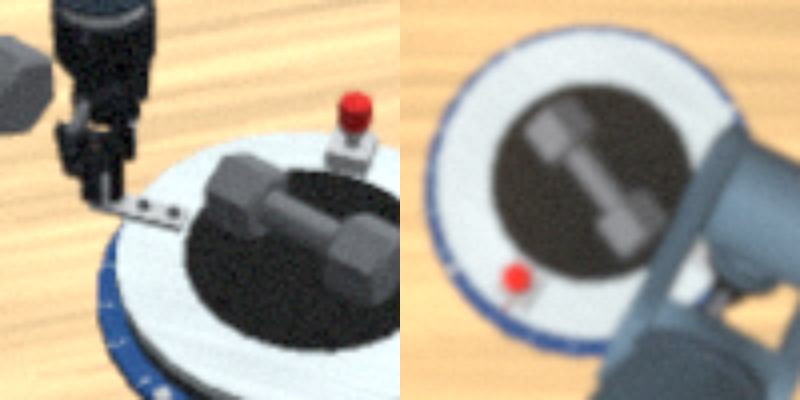

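The handle (435,180 in the arm's shadow) is between the fingers, nothing is touching, and the pin head is at (516,279). I'll push along the arc, starting gently.

Request:
jog_arm(series=[[[0.03,3.3,0,0,0,-0.02,50],[0.03,3.3,0,0,0,-0.02,50],[0.03,3.3,0,0,0,-0.02,50],[0.01,1.65,0,0,0,-0.01,50],[0.01,1.65,0,0,0,-0.01,50],[0.01,1.65,0,0,0,-0.01,50],[0.01,1.65,0,0,0,-0.01,50],[0.03,2.5,0,0,0,-0.015,50],[0.03,3.3,0,0,0,-0.02,50],[0.03,3.3,0,0,0,-0.02,50]]])

```text
time_s: 14.5
eef_pos: [0.5433, -0.1458, 0.0687]
eef_rot: [-0.0, 0.845, 0.535, -0.0]
wrist_force: [-1.6, 0.8, 0.2]
opening: 0.581
grasp_force: 0.9
```

Request:
jog_arm(series=[[[0.03,3.3,0,0,0,-0.02,50],[0.03,3.3,0,0,0,-0.02,50],[0.03,3.3,0,0,0,-0.02,50],[0.03,3.3,0,0,0,-0.02,50],[0.03,3.3,0,0,0,-0.02,50],[0.03,3.3,0,0,0,-0.02,50],[0.03,3.3,0,0,0,-0.02,50],[0.03,3.3,0,0,0,-0.02,50],[0.03,3.3,0,0,0,-0.02,50],[0.03,3.3,0,0,0,-0.02,50]]])

```text
time_s: 15.5
eef_pos: [0.5745, -0.157, 0.0687]
eef_rot: [-0.0, 0.787, 0.617, -0.0]
wrist_force: [-2.3, 0.1, -1.6]
opening: 0.59
grasp_force: 0.9
```

```bash
cat >> h.py <<'E'
def table():
    """table turn since the start from the red pin head (top view); head-top height from the scene view"""
    out=[]
    for n in("top","scene"):
        c=ctrl.camera(n); f=c["frame"].astype(int)
        m=((f[...,2]>90)&(f[...,1]<70)&(f[...,0]<70)).astype(np.uint8)
        k,_,st,ce=cv2.connectedComponentsWithStats(m)
        for i in range(1,k):
            if st[i,4]<8: continue
            p=at(c,*ce[i],.095)
            if abs(np.hypot(*(p[:2]-[.613,.004]))-.12)<.02:
                out.append((n,st[i,4],ce[i],"turn",(np.arctan2(p[1]-.004,p[0]-.613)-2.5516+.2)%6.283-.2))
    return out
E
python3 - <<'E'
from h import *
o=ctrl.get_obs(); p=o["eef_pos"]; q=o["eef_rot"]
print(p,o["wrist_force"],"tcp ang",np.arctan2(p[1]-.004,p[0]-.613)+2.168,np.hypot(p[0]-.613,p[1]-.004),"yaw",2*np.arctan2(q[2],q[1])-.972)
for r in table(): print(r)
E
```

```text
[ 0.5745 -0.157   0.0687] [-2.2612  0.1123 -1.644 ] tcp ang 0.3623498062736805 0.16550933564663917 yaw 0.35748732634653746
('top', np.int32(34), array([232.3529, 188.    ]), 'turn', np.float64(0.27564032479813916))
('scene', np.int32(34), array([282.8529, 194.0882]), 'turn', np.float64(0.28163519757909494))
```

Request:
jog_arm(series=[[[0.03,3.3,0,0,0,-0.02,50],[0.03,3.3,0,0,0,-0.02,50],[0.03,3.3,0,0,0,-0.02,50],[0.03,3.3,0,0,0,-0.02,50],[0.03,3.3,0,0,0,-0.02,50],[0.03,3.3,0,0,0,-0.02,50],[0.03,3.3,0,0,0,-0.02,50],[0.03,3.3,0,0,0,-0.02,50],[0.03,3.3,0,0,0,-0.02,50],[0.03,3.3,0,0,0,-0.02,50]]])

```text
time_s: 16.6
eef_pos: [0.6072, -0.1617, 0.0688]
eef_rot: [0.0, 0.722, 0.692, -0.0]
wrist_force: [-1.7, -0.3, 1.8]
opening: 0.585
grasp_force: 0.9
```

Request:
jog_arm(series=[[[0.03,3.3,0,0,0,-0.02,50],[0.03,3.3,0,0,0,-0.02,50],[0.01,1.65,0,0,0,-0.01,50],[0.01,1.65,0,0,0,-0.01,50],[0.01,1.65,0,0,0,-0.01,50],[0.01,1.65,0,0,0,-0.01,50],[0.01,1.65,0,0,0,-0.01,50],[0,0.8,0,0,0,-0.005,50],[0,0.4,0,0,0,-0.0025,50],[0,0.4,0,0,0,-0.0025,50]]])

```text
time_s: 17.6
eef_pos: [0.6233, -0.1616, 0.0688]
eef_rot: [-0.0, 0.687, 0.727, -0.0]
wrist_force: [-1.5, -0.8, 1.3]
opening: 0.585
grasp_force: 0.9
```

```bash
cat > t.py <<'E'
from h import *
o=ctrl.get_obs(); p=o["eef_pos"]; q=o["eef_rot"]
print(p,o["wrist_force"],"tcp ang",np.arctan2(p[1]-.004,p[0]-.613)+2.168,np.hypot(p[0]-.613,p[1]-.004),"yaw",2*np.arctan2(q[2],q[1])-.972)
for r in table(): print(r)
E
python3 t.py
```

```text
[ 0.6233 -0.1616  0.0688] [-1.5044 -0.7916  1.3346] tcp ang 0.6595000171279606 0.16587581753188793 yaw 0.6559105740716964
('top', np.int32(33), array([241.9394, 189.2121]), 'turn', np.float64(0.575307992673233))
('scene', np.int32(30), array([271.6667, 194.7   ]), 'turn', np.float64(0.5642423191974748))
```

Request:
jog_arm(series=[[[0,0.5,0,0,0,-0.003,50],[0,0.5,0,0,0,-0.003,50],[0,0.5,0,0,0,-0.003,50],[0,0.5,0,0,0,-0.003,50],[0,0.5,0,0,0,-0.003,50],[0,0.5,0,0,0,-0.003,50],[0,0.5,0,0,0,-0.003,50],[0,0.5,0,0,0,-0.003,50],[0,0.5,0,0,0,-0.003,50],[0,0.5,0,0,0,-0.003,50]]])

```text
time_s: 18.7
eef_pos: [0.6284, -0.1611, 0.0688]
eef_rot: [0.0, 0.676, 0.737, 0.0]
wrist_force: [-1.3, -0.8, 0.4]
opening: 0.583
grasp_force: 0.8
```

Request:
jog_arm(series=[[[0,0.3,0,0,0,-0.0018,50],[0,0.3,0,0,0,-0.0018,50],[0,0.3,0,0,0,-0.0018,50],[0,0.3,0,0,0,-0.0018,50],[0,0.3,0,0,0,-0.0018,50],[0,0.3,0,0,0,-0.0018,50],[0,0.3,0,0,0,-0.0018,50],[0,0.3,0,0,0,-0.0018,50],[0,0.3,0,0,0,-0.0018,50],[0,0.3,0,0,0,-0.0018,50]]])

```text
time_s: 19.7
eef_pos: [0.6314, -0.1608, 0.0688]
eef_rot: [-0.0, 0.669, 0.743, 0.0]
wrist_force: [-0.2, -1.3, 0.5]
opening: 0.584
grasp_force: 0.6
```

Request:
jog_arm(series=[[[0,0.3,0,0,0,-0.0018,50],[0,0.3,0,0,0,-0.0018,50],[0,0.3,0,0,0,-0.0018,50],[0,0.3,0,0,0,-0.0018,50],[0,0.3,0,0,0,-0.0018,50],[0,0.3,0,0,0,-0.0018,50],[0,0.3,0,0,0,-0.0018,50],[0,0.3,0,0,0,-0.0018,50],[0,0.3,0,0,0,-0.0018,50],[0,0.3,0,0,0,-0.0018,50]]])

```text
time_s: 20.7
eef_pos: [0.6343, -0.1605, 0.0688]
eef_rot: [-0.0, 0.662, 0.749, 0.0]
wrist_force: [-0.5, -0.9, 0.1]
opening: 0.585
grasp_force: 0.5
```

```bash
python3 t.py
```

```text
[ 0.6343 -0.1605  0.0688] [-0.5263 -0.9194  0.1422] tcp ang 0.72601361996064 0.16587685164718705 yaw 0.7219562166597906
('top', np.int32(8), array([242.5, 188.5]), 'turn', np.float64(0.5926031845549924))
('scene', np.int32(33), array([269.6061, 195.2424]), 'turn', np.float64(0.6202986239399604))
```

Request:
jog_arm(series=[[[0,0.3,0,0,0,-0.0018,50],[0,0.3,0,0,0,-0.0018,50],[0,0.3,0,0,0,-0.0018,50],[0,0.3,0,0,0,-0.0018,50],[0,0.3,0,0,0,-0.0018,50],[0,0.3,0,0,0,-0.0018,50],[0,0.3,0,0,0,-0.0018,50],[0,0.3,0,0,0,-0.0018,50],[0,0.3,0,0,0,-0.0018,50],[0,0.3,0,0,0,-0.0018,50]]])

```text
time_s: 21.8
eef_pos: [0.6373, -0.1601, 0.0688]
eef_rot: [0.0, 0.655, 0.755, 0.0]
wrist_force: [-0.1, -0.9, 0.2]
opening: 0.584
grasp_force: 0.4
```

```bash
python3 t.py|grep -v top
```

```text
[ 0.6373 -0.1601  0.0688] [-0.1093 -0.8795  0.1793] tcp ang 0.7442804829230447 0.1658995770385713 yaw 0.7399271082060777
('scene', np.int32(35), array([269.1714, 195.6286]), 'turn', np.float64(0.6357563727848767))
```

Request:
jog_arm(series=[[[0,0.3,0,0,0,-0.0018,50],[0,0.3,0,0,0,-0.0018,50],[0,0.3,0,0,0,-0.0018,50],[0,0.3,0,0,0,-0.0018,50],[0,0.3,0,0,0,-0.0018,50],[0,0.3,0,0,0,-0.0018,50],[0,0.3,0,0,0,-0.0018,50],[0,0.3,0,0,0,-0.0018,50],[0,0.3,0,0,0,-0.0018,50],[0,0.3,0,0,0,-0.0018,50]]])

```text
time_s: 22.9
eef_pos: [0.6402, -0.1597, 0.0688]
eef_rot: [-0.0, 0.649, 0.761, -0.0]
wrist_force: [-1.2, 0.7, 0.4]
opening: 0.587
grasp_force: 0.3
```

```bash
python3 t.py|grep -v top
```

```text
[ 0.6402 -0.1597  0.0688] [-1.1887  0.6803  0.4156] tcp ang 0.7619723163527861 0.16595468720596243 yaw 0.7579214678773376
('scene', np.int32(33), array([269.2121, 198.3333]), 'turn', np.float64(0.6736325223465622))
```

```bash
python3 - <<'E'
from h import *
S=ctrl.camera("scene")
a=2.5516+.665;p=np.array([.613+.12*np.cos(a),.004+.12*np.sin(a),.1])
print(proj(S,p),proj(S,p-[0,0,.014]),proj(S,p-[0,0,.010]))
im=cv2.resize(S["frame"][180:230,235:301],None,fx=12,fy=12,interpolation=cv2.INTER_CUBIC)
cv2.imwrite("pics/z5.png",cv2.convertScaleAbs(im,alpha=1.7))
E
```

```text
[269.0353 196.1728] [268.8853 199.5074] [268.928  198.5596]
```

View pics/z5.png

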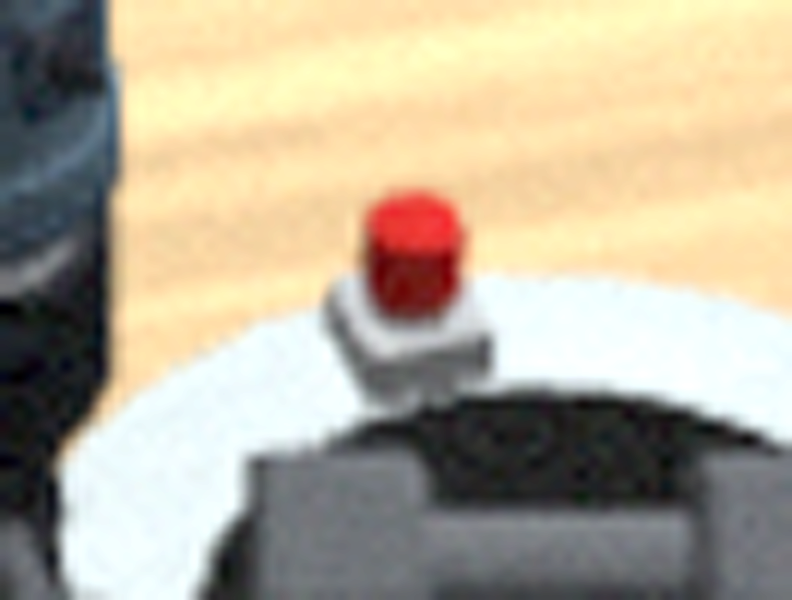

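```bash
python3 - <<'E'
from h import *
import pickle
def red(S):
    f=S["frame"].astype(int); m=(f[...,2]>1.9*np.maximum(f[...,1],f[...,0]))&(f[...,2]>60)
    k,l,st,ce=cv2.connectedComponentsWithStats(m.astype(np.uint8))
    for i in range(1,k):
        p=at(S,*ce[i],.095)
        if st[i,4]>8 and abs(np.hypot(*(p[:2]-[.613,.004]))-.12)<.025:
            v,u=np.nonzero(l==i); b=f[v,u,2]>125
            P=np.array([(lambda o,d,z:o+z*d)(*ray(S,a,c),S["z_map"][c,a]) for a,c in zip(u[b],v[b])])
            col=int(round(ce[i][0])); r0=v.min()
            print(st[i],ce[i],"bright top",u[b].mean(),v[b].mean(),b.sum(),"z",np.median(P[:,2]),P[:,2].std()); print(f[r0-2:v.max()+4,col,2])
            # height from vertical-over-circle: top face centre at radius .12
            for z in(.093,.097,.1,.107):
                q=at(S,u[b].mean(),v[b].mean(),z); print(z,np.hypot(*(q[:2]-[.613,.004])))
red(pickle.load(open("c2.pkl","rb"))["scene"]); red(ctrl.camera("scene")); print(ctrl.get_obs()["wrist_force"])
E
```

```text
[290 193   8  10  65] [293.4615 197.4923] bright top 293.69565217391306 194.7391304347826 23 z 0.10661768788249171 0.0010338598819428304
[146 142 141 138 138 140 122  77  63  65  66  67  63  58  58]
0.093 0.13726565230211085
0.097 0.13236347188978423
0.1 0.12869071695600484
0.107 0.1201357349762588
[266 196   8  10  65] [269.0615 200.6154] bright top 269.38461538461536 197.92307692307693 26 z 0.09310812163605986 0.01859919216328295
[154 146 139 140 140 137 123  82  66  67  65  63  63  90 113]
0.093 0.11921095868857577
0.097 0.1147239507878775
0.1 0.11137853821088485
0.107 0.1036486707559846
[-1.0658  0.2185  0.4793]
```

The head top is at z = 93 mm, so the pin is fully home. Now I'll back off and lift clear.

Request:
jog_arm(series=[[[0,-3,0,0,0,0,50],[0,-5,0,0,0,0,50],[0,-6,0,0,0,0,50],[0,0,0,0,0,0,50],[0,0,-10,0,0,0,50],[0,0,-25,0,0,0,50],[0,0,-30,0,0,0,50],[0,0,-35,0,0,0,50],[0,0,-35,0,0,0,50],[0,0,0,0,0,0,50]]])

```text
time_s: 24.1
eef_pos: [0.6299, -0.1633, 0.2117]
eef_rot: [0.006, 0.649, 0.761, 0.002]
wrist_force: [0.4, -0.9, 1.7]
opening: 0.584
grasp_force: 0.0
```

```bash
python3 t.py; python3 - <<'E'
from h import *
S=ctrl.camera("scene");T=ctrl.camera("top")
im=np.hstack([cv2.resize(S["frame"][180:280,205:305],None,fx=4,fy=4),cv2.resize(T["frame"][115:215,195:295],None,fx=4,fy=4)])
cv2.imwrite("pics/z6.png",cv2.convertScaleAbs(im,alpha=1.7))
E
```

```text
[ 0.6299 -0.1633  0.2117] [ 0.3904 -0.9335  1.7148] tcp ang 0.6979268024406047 0.168170562050341 yaw 0.7580039624901229
('top', np.int32(18), array([243.7222, 189.2222]), 'turn', np.float64(0.6304725823515629))
('scene', np.int32(34), array([269.0882, 198.3529]), 'turn', np.float64(0.6772262860242206))
```

View pics/z6.png

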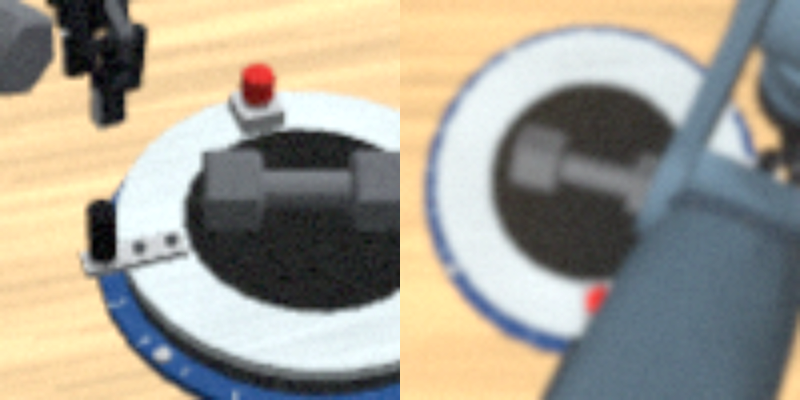

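The pin is home at (258,85), the gripper is clear of the handle at (102,230), and the dumbbell has ridden along undisturbed. Handing in now.

```bash
python3 -c "
from bench import ctrl
print(ctrl.hand_in())"
```

```text
the job is handed in; nothing more can be done
None
```

The turntable is locked: camera depth puts the pin's head top at 93 mm, so it has dropped fully home; I stopped there without pressing on to feel the table come up solid, let go of the handle, and handed in at about 24 s of the 69 s limit.

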